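# Start the screw foot of an organiser pot

### The job

Add the second tier to the desk organiser: take the loose screw-foot pot and nest its foot upright into the mouth of the matching pot fixed in the black base, so that it rests on the thread with the two rim ears in line. Keeping it in the mouth, turn it backward (anticlockwise seen from above) until you feel the thread drop, then turn it forward (clockwise) one full turn so that the thread is properly started. Finish while still gripping the pot, upright in its thread - do not let go at the end - and leave the other things on the desk where they are.

Things in the scene. Friction and masses are not known exactly. Their poses are not given: they have to be found in the camera images.
- pot: Loose grey plastic pot, 0.10-0.17 kg, 86 mm tall, standing on its foot. Origin: centre of the foot's underside, z up its axis, ear along +x. Solid screw foot 40 mm wide from z 0 to 40 mm; hollow body 58 mm wide from z 40 to 86 mm, wall 3 mm, open on top, smooth straight outside: grip it across there (e.g. at z 62 mm), clear of the ear. Stands by itself when let go in the thread.
- pot_ear (a point): On the loose pot's only ear: small, flat, 15 mm wide, 5 mm thick, flush with the rim, reaching to 37 mm from the axis. This point: rim height (z 86 mm), 32 mm from the axis along +x.
- pot_lugs (a point): Point on the loose pot's axis, 9 mm above its underside, at the height of the three thread lugs on its foot: round, 2.2 mm thick, reaching to radius 24.2 mm, at 0, 120 and 240 degrees from the ear. Below z 4 mm the foot tapers to 32 mm wide.
- organiser: Fixed organiser: black base 110 x 110 x 34 mm, in its middle an upright fixed pot of the same shape, size and colour as the loose one. Origin: its axis at desk level, z up, the fixed pot's ear along +x. Rim at z 86 mm. With ears in line the loose pot rests on the thread with its origin at z about 72 mm in this frame, upright by itself.
- base_ear (a point): On the fixed pot's ear, same shape as the other: rim height (86 mm above the desk), 32 mm from its axis.
- mouth (a point): Centre of the fixed pot's mouth at rim height. Bore 52 mm wide; right-hand three-start thread: ridges 4.4 mm deep, 2.2 mm thick, 6 mm apart, leaving 43.2 mm free; upper ends 3 mm below the rim at 60, 180, 300 degrees anticlockwise from the ear. Lead 18 mm a turn, 1.6 mm vertical and 1.6 mm side play; turns freely, stays where left.
- drop (a point): Where the loose pot's origin lies after the drop: on the fixed pot's axis, 69 mm above the desk. From ears in line, turning it anticlockwise lifts it 1 mm per 20 degrees, to 75 mm; after about 62 degrees it is free to drop 6 mm onto the next ridges (by its weight if let go, or when lowered).
- started (a point): Where the loose pot's origin lies one clockwise turn after the drop: on the fixed pot's axis, 51 mm above the desk (18 mm below the drop).
- mug: Bystander, loose, not to be moved: blue-grey ceramic mug.
- tumbler: Bystander, loose, not to be moved: plain smooth grey tumbler, 60 mm wide, 95 mm tall, no foot, no ear.
- tape: Bystander, loose, not to be moved: small tape roll, 54 mm wide.
- stapler: Bystander, loose, not to be moved: black stapler, 125 mm long.
- mouse: Bystander, loose, not to be moved: computer mouse.
- notes: Bystander, loose, not to be moved: block of paper notes, 76 mm square.

How it is judged:
On the way, in this order (a step that is already met when the one before it is completed fails the run):
1. the pot is nested upright in the fixed pot's mouth, resting on the thread, ears in line within about 35 degrees (horizontal distance between pot and organiser below 0.006 m and angle between pot's own z axis and vertical below 0.14 rad and z of pot in the frame of organiser between 0.0685 and 0.0765 m and x of pot_ear in the frame of organiser above 0.026 m and contact force between pot and organiser above 0.2 N), for 0.1 s.
2. turned backward past the thread's start (some 50 to 115 degrees) and dropped one thread: origin below z 72.3 mm in the organiser's frame (horizontal distance between pot and organiser below 0.006 m and angle between pot's own z axis and vertical below 0.14 rad and z of pot in the frame of organiser between 0.0665 and 0.0723 m and x of pot_ear in the frame of organiser between -0.014 and 0.02 m and y of pot_ear in the frame of organiser above 0 m), for 0.1 s.
3. on the way forward, half a turn: its ear passes the far side, the thread carrying it down (horizontal distance between pot and organiser below 0.006 m and angle between pot's own z axis and vertical below 0.14 rad and z of pot in the frame of organiser between 0.0555 and 0.0665 m and y of pot_ear in the frame of organiser below 0 m), for 0.05 s.
At the end, for the whole second after the job is handed in: The pot is upright (8 degrees) and centred (6 mm) in the fixed pot, one turn down the thread from its drop (origin 47.5 to 57 mm up in the organiser's frame, ear again 15 to 165 degrees anticlockwise of the fixed ear), at rest, gripped with over 3 N (horizontal distance between pot and organiser below 0.006 m and angle between pot's own z axis and vertical below 0.14 rad and z of pot in the frame of organiser between 0.0475 and 0.057 m and y of pot_ear in the frame of organiser above 0.008 m and linear speed of pot below 0.02 m/s and contact force between the fingers and pot above 3 N); the arm keeps its last pose, push and grip.
It fails at once if a bystander is moved more than 20 mm (distance of any of mug, tumbler, tape, stapler, mouse, notes from where it was at the start of the episode above 0.02 m).
It also fails if it takes over 72 s, if anything falls off the work surface, if the arm or the gripper's body presses on something with over 40 N, if the wrist force passes 120 N, or if a joint passes its speed limit or range.

### The arm

A 6-joint arm with a two-finger parallel gripper is mounted at the origin on the work surface. World frame = base frame: x ahead of the robot, y to its left, z up, the work surface at z = 0. Lengths are in m, angles in rad, forces in N, time in s.
With the tool pointing down it reaches from about 0.25 to 0.775 m from the base axis. Payload 4 kg.
Tool frame: the origin (TCP) lies at the very end of the fingers, on their centre line; the grasp point (between the pads) lies 19 mm behind it (robot.hold_point_z is the distance from the TCP to the grasp point, in m); z points along the fingers, y is the line along which they close (so a half turn about z gives the same grasp; the last joint's range is limited). The gripper opens to 94 mm and grips with 3 to 60 N. Pads are 16 mm wide; open, the fingers measure 119 mm over their backs; the gripper's body (75 mm by 177 mm) begins 78 mm behind the grasp point.
Start: joints at [1.015, 0.087, 1.371, -0, 1.684, -0.103], TCP at [0.241, 0.495, 0.206] pointing down, gripper open.
Joint ranges: [-3.1, 3.1], [-0.76, 2.03], [0.27, 2.55], [-1.08, 4.22], [0.17, 2.65], [-2.57, 2.57]. Speed limits (rad/s): [2.79, 2.79, 3.14, 3.14, 3.14, 3.14].

### API

Orientations are given as [roll, pitch, yaw] about the fixed x, y, z axes, in that order (R = Rz(yaw) Ry(pitch) Rx(roll)).
In Python, from bench import robot gives the robot as it stands.
- The arm moves only by the tool carry_out, never from a script. Its argument "steps" is a list of rows, each a list of 3 entries, a list of its own where there are three numbers: the shift along the tool's x, y, z in m, then the turn about the tool's z in units of 10 degrees (1.0 is 10 degrees), then the closure, from -1 (fully open) to 1 (shut). In form: [[[tx, ty, tz], roll, jaw], ...]. A call has 1 to 10 rows; each row is the pose to reach, as a shift and turn from the pose commanded when the call began, along the tool's axes at that moment; what a row does not reach only later rows make up. A row lasts 1/8 s, in which the tool goes at most 62.5 mm and 10.7 degrees, less where a joint would pass 70% of its speed; a pose out of reach is approached as far as the arm can. A call with a gripper value outside its range is refused whole. The fingers move at their own pace and stop on an object; the grip force is fixed at half the most. Time passes only in rows, so rows that repeat a pose let the fingers close. It gives the time, the measured TCP pose, the force, the opening and the grip force at its end, in the units of the state.
- robot.get_obs(): the state, without advancing time (a new reading comes with each control period).
- robot.snapshot(name): name is "scene" or "side" or "wrist"; returns a dict with "image" (384x512x3 uint8, red, green, blue), "z_map" (384x512 float32, m along the optical axis (not along the pixel's ray), 0 where there is no reading), "mtx" (3x3 intrinsics, pixels), "R" (3x3) and "t" (3): a world point X has camera coordinates R X + t. Camera axes: x right, y down, z forward; pixel columns grow to the right and rows downward; lengths in m; the calibration is good to about 2 mm. The wrist camera is an equidistant fisheye: a pixel r from the principal point sees the ray r / f radians off the axis. A picture is of the moment at which its call begins.
- robot.close_job(): hands the job in; it is judged then, once.
The state is a dict: "time": time; "joint_positions": joint angles; "qvel": joint speeds; "joint_torque": joint torques, N m; "tool_pos": TCP position; "ee_rot": TCP orientation; "wrist_force": force on the tool from outside, world axes, zero at the start; "wrist_torque": the same for the moment, N m; "width": finger opening in m; "finger_force": force on a finger pad.
Only numpy, scipy, OpenCV 4.12 (cv2) and the standard library are available. Lean on these libraries where they do the work, as an engineer would, in place of code of your own. Each camera call takes 0.05 s, during which the arm holds its last target. There are 200 camera calls.

## Working session

There is one attempt and no reset: what is moved stays moved. The work goes in short steps, Python scripts to look and compute and a tool call to move; the robot and the scene stay as the last step left them, time stands still between calls to the robot, and variables do not carry over. Pictures are saved under pics/ and viewed, at most 10 in all, crops included, and the job is handed in when it is done.

Besides the shell and the picture viewer there is one more tool, called after "Request:" as name(argument=value, ...), one argument or row to a line, values as JSON. carry_out: Moves the arm, as the interface text tells. Its arguments: {"type":"object","properties":{"steps":{"type":"array","items":{"type":"array"}}},"required":["steps"]}

```bash
mkdir -p pics; cat > h.py <<'E'
import numpy as np,cv2
from bench import robot
def save(n,f):
    s=robot.snapshot(n); cv2.imwrite('pics/%s.png'%f,s['image'][:,:,::-1]); np.savez(f+'.npz',**s); return s
def world(s):
    K=s['mtx'];z=s['z_map'];v,u=np.mgrid[:z.shape[0],:z.shape[1]]
    c=np.stack([(u-K[0,2])/K[0,0]*z,(v-K[1,2])/K[1,1]*z,z],-1)
    return (c-s['t'])@s['R']
E
python3 - <<'E'
from h import *
o=robot.get_obs();print({k:np.round(v,3) for k,v in o.items()})
a=[save(n,n+'0') for n in('scene','side')]
for s in a: print(s['mtx'],-s['R'].T@s['t'],s['R'][2])
im=np.hstack([s['image'] for s in a]);cv2.imwrite('pics/a.png',cv2.resize(im,(800,300))[:,:,::-1])
E
```

```text
{'time': np.float64(0.0), 'joint_positions': array([ 1.015,  0.088,  1.372, -0.   ,  1.684, -0.103]), 'qvel': array([ 0.   , -0.001,  0.003,  0.001,  0.001,  0.001]), 'joint_torque': array([-1.0000e-03, -3.4019e+01, -3.0243e+01,  7.1000e-02,  3.3000e-02,
       -0.0000e+00]), 'tool_pos': array([0.24 , 0.494, 0.204]), 'ee_rot': array([-3.139, -0.   ,  2.689]), 'wrist_force': array([-0.21 , -0.017,  0.414]), 'wrist_torque': array([ 0.055, -0.055, -0.   ]), 'finger_force': np.float64(0.0), 'width': np.float64(0.094)}
[[384.3083888    0.         254.47272229]
 [  0.         384.3083888  192.7190699 ]
 [  0.           0.           1.        ]] [1.13834916 0.12327591 0.91644872] [-0.52977647 -0.12448591 -0.83895182]
[[486.53023726   0.         252.42581015]
 [  0.         486.53023726 193.85837183]
 [  0.           0.           1.        ]] [ 0.05568036 -1.11398266  0.77662819] [ 0.38503146  0.77868846 -0.49537365]
```

View pics/scene0.png

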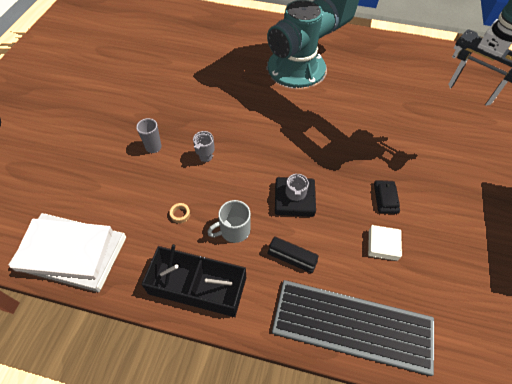

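View pics/side0.png

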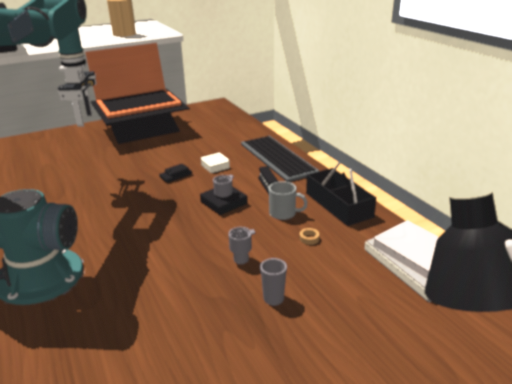

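The scene view shows the loose pot at (203,146), the tumbler at (149,135) and the organiser at (296,190). The side view shows the loose pot at (241,245) with its ear to the right at (253,231), and the organiser at (223,190).

```bash
python3 - <<'E'
from h import *
for n,b in (('scene0',{'pot':(185,122,225,170),'base':(270,165,325,225),'tumb':(130,110,168,160)}),('side0',{'pot':(222,215,262,270),'base':(198,165,252,215),'tumb':(255,250,295,310)})):
    s=np.load(n+'.npz');W=world(s);im=s['image']
    for k,(u0,v0,u1,v1) in b.items():
        w=W[v0:v1,u0:u1].reshape(-1,3);zt=.095 if k=='tumb' else .086
        r=w[(abs(w[:,2]-zt)<.006)]
        c=cv2.minEnclosingCircle(r[:,:2].astype(np.float32))
        A=np.c_[2*r[:,:2],np.ones(len(r))]
        for it in range(8):
            q=np.linalg.lstsq(A,(r[:,:2]**2).sum(1),rcond=None)[0]
            R=np.hypot(*(r[:,:2]-q[:2]).T); keep=R<.032
            A=np.c_[2*r[keep,:2],np.ones(keep.sum())]; 
            q=np.linalg.lstsq(A,(r[keep,:2]**2).sum(1),rcond=None)[0]
            A=np.c_[2*r[:,:2],np.ones(len(r))]
        e=r[R>.033]; d=e[:,:2].mean(0)-q[:2] if len(e) else np.zeros(2)
        print(n,k,len(r),'circ',q[:2].round(4),np.sqrt(q[2]+q[:2]@q[:2]).round(4),'n ear',len(e),'ang',np.degrees(np.arctan2(d[1],d[0])).round(1),'top',np.percentile(w[:,2],99).round(3))
a=np.load('scene0.npz')['image'];b=np.load('side0.npz')['image']
f=lambda i,u,v:cv2.resize(i[v:v+60,u:u+60],(390,390),interpolation=cv2.INTER_CUBIC)
cv2.imwrite('pics/crop.png',np.vstack([np.hstack([cv2.resize(f(a,175,118),(290,290)),cv2.resize(f(a,266,163),(290,290))]),np.hstack([cv2.resize(f(b,212,210),(290,290)),cv2.resize(f(b,195,160),(290,290))])])[:,:,::-1])
E
```

```text
scene0 pot 141 circ [ 0.4753 -0.1864] 0.0269 n ear 6 ang -13.5 top 0.088
scene0 base 155 circ [0.5547 0.1007] 0.0267 n ear 6 ang 12.1 top 0.088
scene0 tumb 130 circ [ 0.4785 -0.3532] 0.0277 n ear 0 ang 0.0 top 0.098
side0 pot 160 circ [ 0.4747 -0.1908] 0.0254 n ear 84 ang 61.1 top 0.088
side0 base 107 circ [0.5546 0.098 ] 0.027 n ear 3 ang 9.7 top 0.087
side0 tumb 177 circ [ 0.478  -0.3557] 0.0276 n ear 1 ang 33.0 top 0.096
```

View pics/crop.png

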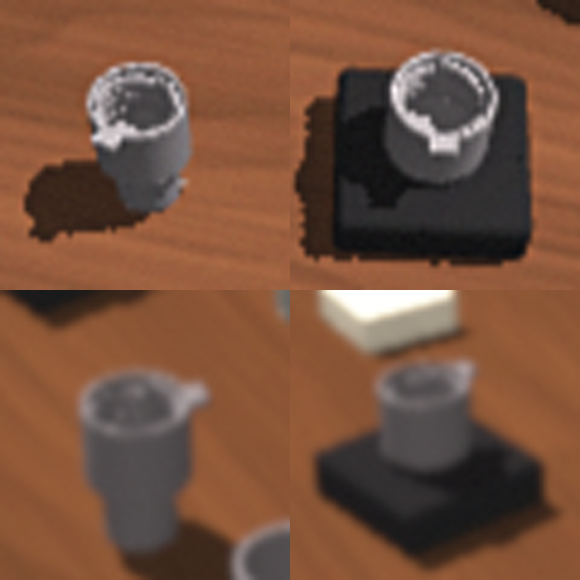

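The crops show the loose pot's ear at lower left in the scene view (about pixel (197.8,146.3)). The fixed ear points down there (298,192.6).

```bash
cat >> h.py <<'E'
def cast(s,u,v,z):
    d=s['R'].T@np.linalg.solve(s['mtx'],[u,v,1]);c=-s['R'].T@s['t'];return (c+d*(z-c[2])/d[2])[:2]
E
python3 - <<'E'
from h import *
k=60/290
for n,u0,v0,pts in (('scene0',175,118,{'pot':[(108,137),(137,98)]}),('scene0',266,163,{'base':[(155,145),(154,93)]}),('side0',212,210,{'pot':[(200,102),(135,113)]}),('side0',195,160,{'base':[(177,80),(133,100)]})):
    s=np.load(n+'.npz')
    for o,(e,c) in pts.items():
        E,C=[cast(s,u0+p[0]*k,v0+p[1]*k,.086) for p in (e,c)]
        d=E-C;print(n,o,E.round(4),C.round(4),np.hypot(*d).round(4),np.degrees(np.arctan2(d[1],d[0])).round(1))
o=robot.get_obs();print(o['tool_pos'],np.degrees(o['ee_rot']),robot.hold_point_z)
E
```

```text
scene0 pot [ 0.5055 -0.1921] [ 0.4731 -0.1854] 0.0331 -11.8
scene0 base [0.586 0.109] [0.553  0.1021] 0.0337 11.7
side0 pot [ 0.5083 -0.1987] [ 0.474  -0.1914] 0.035 -12.0
side0 base [0.5855 0.0981] [0.5501 0.0872] 0.037 17.1
[0.24036905 0.49416938 0.20445046] [-1.79891652e+02 -1.14224240e-02  1.54056620e+02] 0.0188
```

Request:
carry_out(
  steps=[
    [[-0.04, -0.04, 0], 0.2, -1],
    [[-0.08, -0.08, 0], 0.4, -1],
    [[-0.12, -0.12, 0], 0.6, -1],
    [[-0.16, -0.16, 0], 0.8, -1],
    [[-0.2, -0.2, 0], 1.0, -1],
    [[-0.24, -0.24, 0], 1.2, -1],
    [[-0.28, -0.28, 0], 1.4, -1],
    [[-0.32, -0.32, 0], 1.6, -1],
    [[-0.36, -0.36, 0], 1.6, -1],
    [[-0.4, -0.4, 0], 1.6, -1],
  ],
)

```text
time: 1.35
tool_pos: [0.4254, -0.0419, 0.2052]
ee_rot: [3.141, -0.0, 2.409]
wrist_force: [0.3, 0.1, -0.3]
width: 0.0941
finger_force: 0.0
```

```bash
cat >> h.py <<'E'
def go(x,y,z,yaw):
    o=robot.get_obs();p=o['tool_pos'];r,pt,ps=o['ee_rot']
    c,s=np.cos(ps),np.sin(ps);R=np.array([[c,s,0],[s,-c,0],[0,0,-1]])
    d=R.T@(np.array([x,y,z])-p)
    print('t',round(float(o['time']),2),'p',p.round(4),'rpy',np.degrees(o['ee_rot']).round(1),'w',round(float(o['width']),4),'ff',round(float(o['finger_force']),1),'F',o['wrist_force'].round(1),'q6',np.degrees(o['joint_positions'][5]).round(1))
    print('shift',d.round(4),'turn10',round(np.degrees(ps-np.radians(yaw))/10,2))
E
python3 - <<'E'
from h import *
go(.474,-.188,.206,138)
E
```

```text
t 1.35 p [ 0.4254 -0.0419  0.2052] rpy [180.  -0. 138.] w 0.0941 ff 0.0 F [ 0.3  0.1 -0.3] q6 -61.3
shift [-0.1338 -0.0761 -0.0008] turn10 0.0
```

Request:
carry_out(
  steps=[
    [[-0.045, -0.025, 0], 0.2, -1],
    [[-0.09, -0.05, 0], 0.5, -1],
    [[-0.134, -0.076, 0], 0.5, -1],
    [[-0.134, -0.076, 0], 0.5, -1],
    [[-0.134, -0.076, 0], 0.5, -1],
  ],
)

```text
time: 1.98
tool_pos: [0.4738, -0.1857, 0.2049]
ee_rot: [3.142, -0.002, 2.322]
wrist_force: [0.1, -0.1, -0.4]
width: 0.0942
finger_force: 0.0
```

```bash
python3 - <<'E'
from h import *
go(.474,-.188,.043,133)
s=save('wrist','w1');print(s['mtx'],s['R'],-s['R'].T@s['t'])
E
```

```text
t 1.98 p [ 0.4738 -0.1857  0.2049] rpy [ 1.80e+02 -1.00e-01  1.33e+02] w 0.0942 ff 0.0 F [ 0.1 -0.1 -0.4] q6 -70.8
shift [-0.0018 -0.0014  0.1619] turn10 0.0
[[297.31863964   0.         258.68540377]
 [  0.         297.31863964 191.74055631]
 [  0.           0.           1.        ]] [[ 7.30537141e-01  6.82872958e-01 -9.81855956e-05]
 [ 6.57985548e-01 -7.03874125e-01  2.67612099e-01]
 [ 1.82675955e-01 -1.95565182e-01 -9.63526728e-01]] [ 0.42081366 -0.1295556   0.38439715]
```

View pics/w1.png

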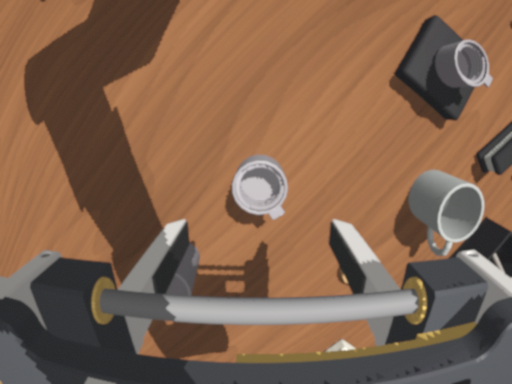

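The wrist view shows the loose pot's rim at about (260,188) with its ear at (277,212). The fixed pot's rim is at (468,63), ear at (489,80).

```bash
cat >> h.py <<'E'
def wworld(s):
    K=s['mtx'];z=s['z_map'];v,u=np.mgrid[:384,:512]
    a=(u-K[0,2])/K[0,0];b=(v-K[1,2])/K[1,1];th=np.hypot(a,b)+1e-9
    k=np.tan(th)/th
    c=np.stack([a*k*z,b*k*z,z],-1);return (c-s['t'])@s['R']
def ring(s,box,zt,tol=.004):
    u0,v0,u1,v1=box;w=wworld(s)[v0:v1,u0:u1].reshape(-1,3)
    r=w[abs(w[:,2]-zt)<tol][:,:2];c=np.median(r,0)
    for _ in range(30):
        R=np.hypot(*(r-c).T);k=r[(R<.0315)&(R>.024)]
        q=np.linalg.lstsq(np.c_[2*k,np.ones(len(k))],(k**2).sum(1),rcond=None)[0];c=q[:2]
    R=np.hypot(*(r-c).T);e=r[(R>.032)&(R<.039)];d=e.mean(0)-c
    print('ring',len(k),c.round(4),'r',np.sqrt(q[2]+c@c).round(4),'ear',len(e),np.hypot(*d).round(4),np.degrees(np.arctan2(d[1],d[0])).round(1))
    return c
E
python3 - <<'E'
from h import *
s=np.load('w1.npz')
ring(s,(222,145,300,228),.086);ring(s,(425,30,505,100),.086)
E
```

```text
ring 601 [ 0.475  -0.1865] r 0.0273 ear 69 0.0344 -13.8
ring 423 [0.5543 0.0997] r 0.0273 ear 36 0.0345 10.9
```

Request:
carry_out(
  steps=[
    [[-0.002, 0, 0.05], 0, -1],
    [[-0.002, 0, 0.1], 0, -1],
    [[-0.002, 0, 0.14], 0, -1],
    [[-0.002, 0, 0.162], 0, -1],
    [[-0.002, 0, 0.162], 0, -1],
    [[-0.002, 0, 0.162], 0, 1],
    [[-0.002, 0, 0.162], 0, 1],
    [[-0.002, 0, 0.162], 0, 1],
    [[-0.002, 0, 0.162], 0, 1],
    [[-0.002, 0, 0.162], 0, 1],
  ],
)

```text
time: 3.28
tool_pos: [0.476, -0.1879, 0.0441]
ee_rot: [3.141, 0.001, 2.322]
wrist_force: [0.2, -0.3, 2.6]
width: 0.0585
finger_force: 30.0
```

```bash
python3 - <<'E'
from h import *
go(.475,-.1868,.205,133)
E
```

```text
t 3.27 p [ 0.476  -0.1879  0.0441] rpy [1.80e+02 1.00e-01 1.33e+02] w 0.0585 ff 30.0 F [ 0.2 -0.3  2.6] q6 -70.9
shift [ 1.500e-03  1.000e-04 -1.609e-01] turn10 0.0
```

Request:
carry_out(
  steps=[
    [[0, 0, -0.05], 0, 1],
    [[0, 0, -0.1], 0, 1],
    [[0, 0, -0.15], 0, 1],
    [[0.025, 0.04, -0.16], -0.4, 1],
    [[0.05, 0.08, -0.16], -0.8, 1],
    [[0.075, 0.12, -0.16], -1.2, 1],
    [[0.1, 0.16, -0.16], -1.6, 1],
    [[0.125, 0.21, -0.16], -2.0, 1],
    [[0.155, 0.253, -0.16], -2.4, 1],
    [[0.155, 0.253, -0.16], -2.4, 1],
  ],
)

```text
time: 4.53
tool_pos: [0.5544, 0.1015, 0.2023]
ee_rot: [-3.142, -0.002, 2.746]
wrist_force: [-0.4, -0.4, -0.8]
width: 0.0582
finger_force: 30.0
```

```bash
python3 - <<'E'
from h import *
go(.5545,.0995,.15,157)
s=save('wrist','w2')
W=wworld(s);m=(abs(W[...,0]-.5545)<.05)&(abs(W[...,1]-.0995)<.05)&(W[...,2]>.21)&(W[...,2]<.26)
v,u=np.nonzero(m);print(len(u),u.min(),u.max(),v.min(),v.max(),np.percentile(W[m][:,2],[1,50,99]))
E
```

```text
t 4.53 p [0.5544 0.1015 0.2023] rpy [-1.800e+02 -1.000e-01  1.574e+02] w 0.0582 ff 30.0 F [-0.4 -0.4 -0.8] q6 -62.8
shift [-0.0009 -0.0018  0.0523] turn10 0.04
8933 173 344 191 297 [0.2116502  0.23821389 0.25864649]
```

View pics/w2.png

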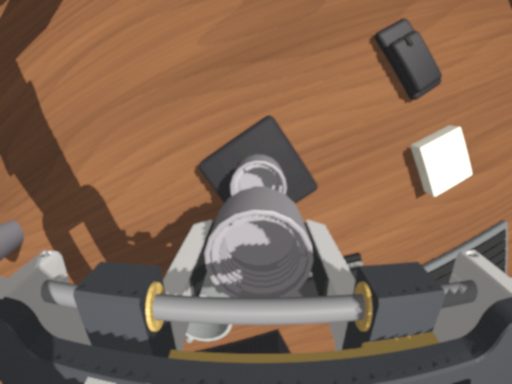

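The wrist view shows the pot held at (258,255) between the fingers, with the fixed rim behind it at (259,178). Next I measure both rims.

```bash
python3 - <<'E'
from h import *
s=np.load('w2.npz')
for zt in(.243,.245): ring(s,(195,190,325,300),zt,.0035)
ring(s,(225,150,295,200),.086)
s=save('side','s2');W=world(s)
m=(abs(W[...,0]-.5545)<.05)&(abs(W[...,1]-.1)<.05)&(W[...,2]>.13)
v,u=np.nonzero(m&(W[...,2]<.19));print(u.min(),u.max(),v.min(),v.max())
w=W[m];
for z in np.arange(.15,.25,.008):
    k=w[abs(w[:,2]-z)<.004];print(z.round(3),len(k),k.min(0).round(3) if len(k) else '',k.max(0).round(3) if len(k) else '')
E
```

```text
ring 2348 [0.5518 0.1018] r 0.0271 ear 86 0.0094 60.3
ring 1890 [0.5522 0.1016] r 0.0274 ear 66 0.011 68.5
ring 325 [0.5535 0.1006] r 0.027 ear 0 nan nan
213 226 149 159
0.15 0  
0.158 7 [0.538 0.084 0.159] [0.562 0.095 0.161]
0.166 26 [0.533 0.076 0.162] [0.565 0.119 0.17 ]
0.174 38 [0.532 0.077 0.17 ] [0.566 0.104 0.178]
0.182 30 [0.533 0.077 0.179] [0.567 0.098 0.186]
0.19 30 [0.532 0.076 0.186] [0.567 0.097 0.194]
0.198 20 [0.524 0.069 0.194] [0.575 0.1   0.202]
0.206 39 [0.524 0.063 0.202] [0.578 0.106 0.21 ]
0.214 50 [0.523 0.057 0.21 ] [0.577 0.102 0.218]
0.222 56 [0.523 0.051 0.218] [0.577 0.129 0.226]
0.23 62 [0.523 0.055 0.226] [0.58  0.129 0.234]
0.238 83 [0.523 0.053 0.234] [0.589 0.126 0.242]
0.246 66 [0.524 0.051 0.242] [0.588 0.126 0.25 ]h.py:28: RuntimeWarning: Mean of empty slice.
  R=np.hypot(*(r-c).T);e=r[(R>.032)&(R<.039)];d=e.mean(0)-c
  ret = um.true_divide(
```

Request:
carry_out(
  steps=[
    [[-0.0024, -0.0006, 0.03], 0, 1],
    [[-0.0024, -0.0006, 0.055], 0, 1],
    [[-0.0024, -0.0006, 0.065], 0, 1],
    [[-0.0024, -0.0006, 0.072], 0, 1],
    [[-0.0024, -0.0006, 0.077], 0, 1],
    [[-0.0024, -0.0006, 0.077], 0, 1],
  ],
)

```text
time: 5.38
tool_pos: [0.5567, 0.0967, 0.1268]
ee_rot: [3.141, 0.0, 2.741]
wrist_force: [0.7, -0.6, -1.1]
width: 0.0587
finger_force: 30.0
```

Request:
carry_out(
  steps=[
    [[0, 0, 0.002], 0, 1],
    [[0, 0, 0.004], 0, 1],
    [[0, 0, 0.006], 0, 1],
    [[0, 0, 0.006], 0, 1],
  ],
)

```text
time: 5.88
tool_pos: [0.5566, 0.0981, 0.1209]
ee_rot: [3.139, -0.0, 2.742]
wrist_force: [-0.4, 3.4, 0.5]
width: 0.0587
finger_force: 30.0
```

Request:
carry_out(
  steps=[
    [[0.0004, 0.0011, 0], 0, 1],
    [[0.0004, 0.0011, 0.002], 0, 1],
    [[0.0004, 0.0011, 0.004], 0, 1],
    [[0.0004, 0.0011, 0.004], 0, 1],
  ],
)

```text
time: 6.38
tool_pos: [0.5566, 0.0983, 0.1161]
ee_rot: [3.141, -0.0, 2.741]
wrist_force: [-0.8, 3.5, -0.9]
width: 0.0581
finger_force: 30.0
```

Request:
carry_out(
  steps=[
    [[0.0004, 0.001, 0.001], 0, 1],
    [[0.0004, 0.001, 0.002], 0, 1],
    [[0.0004, 0.001, 0.002], 0, 1],
  ],
)

```text
time: 6.75
tool_pos: [0.5568, 0.0985, 0.1158]
ee_rot: [-3.141, 0.001, 2.741]
wrist_force: [-2.6, 1.3, 4.4]
width: 0.0583
finger_force: 30.0
```

```bash
python3 - <<'E'
from h import *
go(.5545,.0995,.115,157)
s=save('wrist','w3');zt=.159
ring(s,(195,190,325,300),zt,.003)
E
```

```text
t 6.75 p [0.5568 0.0985 0.1158] rpy [-1.80e+02  1.00e-01  1.57e+02] w 0.0583 ff 30.0 F [-2.6  1.3  4.4] q6 -62.7
shift [ 0.0025 -0.      0.0008] turn10 0.0
ring 1687 [0.5547 0.0985] r 0.0275 ear 54 0.0119 73.0
```

Request:
carry_out(
  steps=[
    [[0, 0.0003, -0.0005], -1, 1],
    [[0.0001, 0.0007, -0.001], -2, 1],
    [[0.0003, 0.001, -0.0015], -3, 1],
    [[0.0005, 0.0013, -0.002], -4, 1],
    [[0.0007, 0.0015, -0.0025], -5, 1],
    [[0.001, 0.0017, -0.003], -6, 1],
    [[0.0013, 0.0019, -0.003], -7, 1],
    [[0.0014, 0.0019, -0.003], -7.4, 1],
    [[0.0014, 0.0019, -0.003], -7.4, 1],
  ],
)

```text
time: 7.92
tool_pos: [0.556, 0.1012, 0.117]
ee_rot: [3.141, -0.001, -2.252]
wrist_force: [0.1, 0.9, -1.6]
width: 0.0586
finger_force: 30.0
```

```bash
python3 - <<'E'
from h import *
go(.5545,.0995,.113,231)
E
```

```text
t 7.92 p [0.556  0.1012 0.117 ] rpy [ 180.   -0. -129.] w 0.0586 ff 30.0 F [ 0.1  0.9 -1.6] q6 -136.4
shift [0.0022 0.0001 0.004 ] turn10 -36.0
```

Request:
carry_out(
  steps=[
    [[0, 0, 0.001], 0, 1],
    [[0, 0, 0.002], 0, 1],
    [[0, 0, 0.003], 0, 1],
    [[0, 0, 0.003], 0, 1],
  ],
)

```text
time: 8.43
tool_pos: [0.5562, 0.1013, 0.1143]
ee_rot: [-3.141, -0.0, -2.251]
wrist_force: [0.1, 1.4, -0.3]
width: 0.0586
finger_force: 30.0
```

Request:
carry_out(
  steps=[
    [[0, 0, 0.0007], 0, 1],
    [[0, 0, 0.0015], 0, 1],
    [[0, 0, 0.0015], 0, 1],
  ],
)

```text
time: 8.8
tool_pos: [0.5563, 0.1014, 0.1136]
ee_rot: [-3.141, 0.001, -2.25]
wrist_force: [-0.5, 1.1, 2.6]
width: 0.0585
finger_force: 30.0
```

Request:
carry_out(
  steps=[
    [[0, -0.0003, 0.0003], 1, 1],
    [[0.0001, -0.0007, 0.0008], 2, 1],
    [[0.0003, -0.001, 0.0013], 3, 1],
    [[0.0005, -0.0013, 0.0018], 4, 1],
    [[0.0007, -0.0015, 0.0023], 5, 1],
    [[0.001, -0.0017, 0.0028], 6, 1],
    [[0.0013, -0.0019, 0.0033], 7, 1],
    [[0.0017, -0.002, 0.0038], 8, 1],
    [[0.002, -0.002, 0.0043], 9, 1],
    [[0.002, -0.002, 0.0043], 9, 1],
  ],
)

```text
time: 10.05
tool_pos: [0.5566, 0.0986, 0.1091]
ee_rot: [3.141, 0.0, 2.464]
wrist_force: [-0.5, 1.4, 2.6]
width: 0.0581
finger_force: 30.0
```

```bash
python3 - <<'E'
from h import *
go(.5545,.0995,.109,141)
s=save('wrist','w4')
ring(s,(195,190,325,300),.152,.003)
E
```

```text
t 10.05 p [0.5566 0.0986 0.1091] rpy [180.    0.  141.2] w 0.0581 ff 30.0 F [-0.5  1.4  2.6] q6 -46.9
shift [ 0.0022 -0.0006  0.0001] turn10 0.02
ring 1726 [0.5548 0.0993] r 0.0275 ear 58 0.0075 58.8
```

Request:
carry_out(
  steps=[
    [[0, -0.0003, 0.0005], 1, 1],
    [[0.0001, -0.0007, 0.001], 2, 1],
    [[0.0003, -0.001, 0.0015], 3, 1],
    [[0.0005, -0.0013, 0.002], 4, 1],
    [[0.0007, -0.0015, 0.0025], 5, 1],
    [[0.001, -0.0017, 0.003], 6, 1],
    [[0.0013, -0.0019, 0.0035], 7, 1],
    [[0.0017, -0.002, 0.004], 8, 1],
    [[0.002, -0.002, 0.0045], 9, 1],
    [[0.002, -0.002, 0.0045], 9, 1],
  ],
)

```text
time: 11.35
tool_pos: [0.5535, 0.0985, 0.1044]
ee_rot: [-3.141, -0.0, 0.895]
wrist_force: [-1.0, 2.8, 2.6]
width: 0.0586
finger_force: 30.0
```

Request:
carry_out(
  steps=[
    [[0, -0.0003, 0.0005], 1, 1],
    [[0.0001, -0.0007, 0.001], 2, 1],
    [[0.0003, -0.001, 0.0015], 3, 1],
    [[0.0005, -0.0013, 0.002], 4, 1],
    [[0.0007, -0.0015, 0.0025], 5, 1],
    [[0.001, -0.0017, 0.003], 6, 1],
    [[0.0013, -0.0019, 0.0035], 7, 1],
    [[0.0017, -0.002, 0.004], 8, 1],
    [[0.0017, -0.002, 0.004], 8, 1],
  ],
)

```text
time: 12.48
tool_pos: [0.553, 0.1011, 0.1004]
ee_rot: [-3.141, 0.0, -0.5]
wrist_force: [-1.0, 2.4, 2.3]
width: 0.0588
finger_force: 30.0
```

```bash
python3 - <<'E'
from h import *
go(.5545,.0995,.100,-29)
s=save('wrist','w5')
ring(s,(195,190,325,300),.144,.003)
s=save('scene','s5')
W=world(s);w=W[140:240,260:340].reshape(-1,3);r=w[(abs(w[:,2]-.144)<.006)][:,:2]-[.5548,.0995]
R=np.hypot(*r.T);e=r[(R>.033)&(R<.04)];print(len(e),np.degrees(np.arctan2(e[:,1],e[:,0])).round())
E
```

```text
t 12.47 p [0.553  0.1011 0.1004] rpy [-180.     0.   -28.6] w 0.0588 ff 30.0 F [-1.   2.4  2.3] q6 123.2
shift [0.0021 0.0007 0.0004] turn10 0.04
ring 1608 [0.5556 0.0989] r 0.0275 ear 52 0.0118 -105.2
19 [-176.  180.  175. -111. -109. -111. -110. -110. -105.   50.   51.   51.
   63.   51.   52.   52.   51.   51.   59.]
```

Request:
carry_out(
  steps=[
    [[0, 0, 0], 0, -1],
    [[0, 0, 0], 0, -1],
    [[0, 0, 0], 0, -1],
    [[0.0023, 0, 0], 0, -1],
    [[0.0023, 0, 0], -1, -1],
    [[0.0023, 0, 0], -2, -1],
    [[0.0023, 0, 0], -3, -1],
    [[0.0023, 0, 0], -4, -1],
    [[0.0023, 0, 0], -5, -1],
    [[0.0023, 0, 0], -6, -1],
  ],
)

```text
time: 13.82
tool_pos: [0.5553, 0.0995, 0.1001]
ee_rot: [3.141, 0.0, 0.548]
wrist_force: [-0.1, -0.1, -0.1]
width: 0.094
finger_force: 0.0
```

Request:
carry_out(
  steps=[
    [[0, 0, 0], -1, -1],
    [[0, 0, 0], -2, -1],
    [[0, 0, 0], -3, -1],
    [[0, 0, 0], -4, -1],
    [[0, 0, 0], -5, -1],
    [[0, 0, 0], -6, -1],
    [[0, 0, 0], -7, -1],
    [[0, 0, 0], -8, -1],
    [[0, 0, 0], -9, -1],
    [[0, 0, 0], -10, -1],
  ],
)

```text
time: 15.08
tool_pos: [0.5553, 0.0995, 0.1001]
ee_rot: [-3.142, 0.0, 2.293]
wrist_force: [0.7, -0.1, 0.2]
width: 0.0937
finger_force: 0.0
```

Request:
carry_out(
  steps=[
    [[0, 0, 0], -1, -1],
    [[0, 0, 0], -2, -1],
    [[0, 0, 0], -2, -1],
    [[0, 0, 0], -2, -1],
  ],
)

```text
time: 15.58
tool_pos: [0.5552, 0.0997, 0.1002]
ee_rot: [3.142, 0.0, 2.634]
wrist_force: [-0.5, 0.0, -0.5]
width: 0.0939
finger_force: 0.0
```

```bash
python3 - <<'E'
from h import *
go(.5545,.0995,.100,151)
s=save('wrist','w6')
ring(s,(185,180,335,310),.143,.003)
E
```

```text
t 15.57 p [0.5552 0.0997 0.1002] rpy [180.    0.  150.9] w 0.0939 ff 0.0 F [-0.5  0.  -0.5] q6 -56.5
shift [ 0.0005 -0.0005  0.0002] turn10 -0.01
ring 1729 [0.554  0.0999] r 0.0272 ear 289 0.0341 -175.8
```

View pics/w6.png

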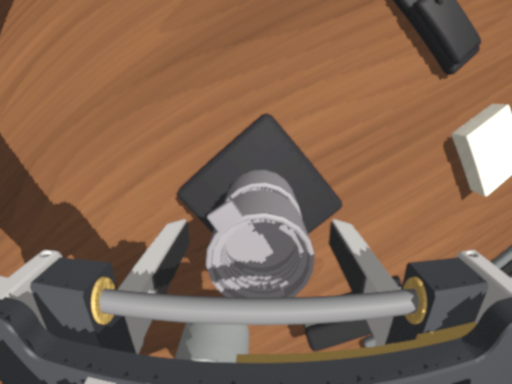

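The pot stands upright in the thread between the open fingers, with its ear at (222,218), about -176°. Now I regrip it and turn the remaining 100°.

Request:
carry_out(
  steps=[
    [[0, 0, 0], 0, 1],
    [[0, 0, 0], 0, 1],
    [[0, 0, 0], 0, 1],
    [[0, 0, 0], 0, 1],
    [[0, 0, 0], 0, 1],
  ],
)

```text
time: 16.25
tool_pos: [0.5551, 0.0998, 0.1002]
ee_rot: [3.141, -0.0, 2.636]
wrist_force: [0.3, 0.3, -0.2]
width: 0.0586
finger_force: 30.0
```

Request:
carry_out(
  steps=[
    [[0, 0, 0.0005], 1, 1],
    [[0, 0, 0.001], 2, 1],
    [[0, 0, 0.0015], 3, 1],
    [[0, 0, 0.002], 4, 1],
    [[0, 0, 0.0025], 5, 1],
    [[0, 0, 0.003], 6, 1],
    [[0, 0, 0.0035], 7, 1],
    [[0, 0, 0.004], 8, 1],
    [[0, 0, 0.0045], 9, 1],
    [[0, 0, 0.005], 10, 1],
  ],
)

```text
time: 17.5
tool_pos: [0.5552, 0.0998, 0.0953]
ee_rot: [3.141, -0.0, 0.885]
wrist_force: [-0.4, 0.2, 0.4]
width: 0.0589
finger_force: 30.0
```

Request:
carry_out(
  steps=[
    [[0, 0, 0], 0, 1],
    [[0, 0, 0], 0, 1],
    [[0, 0, 0], 0, 1],
  ],
)

```text
time: 17.88
tool_pos: [0.5551, 0.0998, 0.0952]
ee_rot: [-3.141, -0.0, 0.892]
wrist_force: [-0.6, 0.3, -0.1]
width: 0.0585
finger_force: 30.0
```

```bash
python3 - <<'E'
from h import *
go(.5545,.0995,.095,51)
s=save('wrist','w7')
W=wworld(s)[190:300,195:325].reshape(-1,3);k=np.hypot(W[:,0]-.5545,W[:,1]-.0995);m=(k>.027)&(k<.0285)&(W[:,2]>.12);print('rim z',np.percentile(W[m][:,2],[50,75,90]))
ring(s,(185,180,335,310),.138,.003)
s=save('scene','s7')
W=world(s);w=W[140:240,260:340].reshape(-1,3);r=w[(abs(w[:,2]-.138)<.005)][:,:2]-[.5545,.0995]
R=np.hypot(*r.T);e=r[(R>.033)&(R<.039)];print(len(e),np.degrees(np.arctan2(e[:,1],e[:,0])).round())
E
```

```text
t 17.88 p [0.5551 0.0998 0.0952] rpy [-180.    -0.    51.1] w 0.0585 ff 30.0 F [-0.6  0.3 -0.1] q6 43.3
shift [-0.0006 -0.0003  0.0002] turn10 0.01
rim z [0.13785934 0.14097246 0.15852761]
ring 1897 [0.5562 0.1003] r 0.0275 ear 427 0.0257 80.2
18 [127. 127. 129. 128.  96.  92.  88.  88.  84.  81.  75.  73.  73.  75.
 -26. -26. -25. -25.]
```

The ear is at about 82°, the rim at about 137.5 mm (origin about 51 mm), and the pot is centred and gripped at 30 N. I'm handing the job in.

```bash
python3 -c "
from bench import robot
print(robot.close_job())"
```

```text
the job is handed in; nothing more can be done
None
```

The job is handed in, with no verdict shown: the pot was nested ears in line, backed off 74° until it dropped, then turned one full turn clockwise with one regrip; it ended centred, origin about 51 mm up, still gripped at 30 N.

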